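# Hang the cuff bracelet from the oddments bin on the bracelet bar

## Robot

A 6-joint arm with a two-finger parallel gripper is mounted at the origin on the work surface. World frame = base frame: x ahead of the robot, y to its left, z up, the work surface at z = 0. Lengths are in m, angles in rad, forces in N, time in s.
With the tool pointing down it reaches from about 0.3 to 0.875 m from the base axis. Payload 6.4 kg.
Tool frame: the origin (TCP) lies midway between the tips of the shut fingers; the grasp point (between the pads) lies 19 mm behind it; z points along the fingers, y is the line along which they close (so a half turn about z gives the same grasp; the last joint's range is limited). The gripper opens to 85 mm and grips with 20 to 120 N. Pads are 22 mm wide; open, the fingers measure 114 mm over their backs; the gripper's body (76 mm by 85 mm) begins 54 mm behind the grasp point. The pads swing forward as they close: fully open they stand 13 mm farther back than shut.
Start: joints at [-1.534, 0.181, 1.607, -0, 1.354, -0.206], TCP at [0.138, -0.558, 0.231] pointing down, gripper open.
Joint ranges: [-2.99, 2.99], [-0.89, 2.07], [0.3, 2.58], [-1.14, 4.28], [0, 2.63], [-3.12, 3.12]. Speed limits (rad/s): [2.57, 2.57, 3.01, 3.14, 3.14, 3.14].

## Interface

Orientations are given as a unit quaternion [w, x, y, z].
In Python, from bench import * gives the robot as it stands.
- The arm moves only by the tool play_rows, never from a script. Its argument "plan" is a list of rows, each a list of 3 entries, a list of its own where there are three numbers: the finger opening in mm, from 0 to 85.4, then the shift along the tool's x, y, z normalised to -1 to 1, where 1 is 40 cm, then the turn about the tool's z normalised to -1 to 1, where 1 is pi rad. A call has 1 to 10 rows; each row is the pose to reach, as a shift and turn from the pose commanded when the call began, along the tool's axes at that moment, turning the shorter way round; what a row does not reach only later rows make up. A row lasts 1/10 s, in which the tool goes at most 50 mm and 8.59 degrees, less where a joint would pass 70% of its speed; a pose out of reach is approached as far as the arm can. A call with a number of a shift or a turn outside -1 to 1 is refused whole. A call with a gripper value outside its range is refused whole. The fingers move at their own pace and stop on an object; the grip force is fixed at half the most. Time passes only in rows, so rows that repeat a pose let the fingers close. It gives the time, the measured TCP pose, the force, the opening and the grip force at its end, in the units of the state.
- get_obs(): the state, without advancing time (a new reading comes with each control period).
- camera(name): name is "scene" or "top"; returns a dict with "image" (480x640x3 uint8, red, green, blue), "range_z" (480x640 float32, m along the optical axis (not along the pixel's ray), 0 where there is no reading), "intrinsics" (3x3 intrinsics, pixels), "rvec" (rotation vector, rad) and "tvec" (3), from world to camera coordinates, as OpenCV has them. Camera axes: x right, y down, z forward; pixel columns grow to the right and rows downward; lengths in m; the calibration is good to about 2 mm. A picture is of the moment at which its call begins.
- hand_in(): hands the job in; it is judged then, once.
Trained networks look in a picture, given as the dict that the camera call returned (one of the last four; its "shot" number tells which), for a name from the list of things; names that differ only in an ending like _2 or _b are one class to them, and where a whole thing is asked for, a point or a joint stands for the part that bears it (a point fixed in the world has none). Each returns a list of dicts, best first, with "conf" (0 to 1); they miss things now and then, are a little off and sometimes report something else, mostly with a low value. They report only what shows in the picture. A call takes as long as a camera call. They do not tell look-alikes from the thing itself.
- search_frame(picture, label): "rect" ([centre column, centre row, width, height] in pixels, round what is visible of it).
- masks_of(picture, label): "mask" (480x640 bool, what is visible of it) and "rect" ([centre column, centre row, width, height] in pixels, round what is visible of it).
The state is a dict: "time_s": time; "q": joint angles; "dq": joint speeds; "joint_efforts": joint torques, N m; "eef_pos": TCP position; "eef_rot": TCP orientation; "wrist_force": force on the tool from outside, world axes, zero at the start; "torque": the same for the moment, N m; "opening": opening from 0.0 (shut) to 1.0 (fully open); "grasp_force": force on a finger pad.
Only numpy, scipy, OpenCV 4.12 (cv2) and the standard library are available. Lean on these libraries where they do the work, as an engineer would, in place of code of your own. Each camera call takes 0.05 s, during which the arm holds its last target. There are 200 camera calls.

## Task

On this metalware shop table, take the open cuff bracelet out of the oddments bin and hang it on the bracelet stand: lower it astride the horizontal bar, gap downwards, and let go only once it is down on the bar (do not drop it on), so that it hangs square to the bar, clear of the posts and not touching the cuff that already hangs there. Leave the tin and the little house in the bin, and leave the other cuff hanging where it is.

Things in the scene. Friction and masses are not known exactly. Their poses are not given: they have to be found in the camera images.
- cuff: Open cuff to hang: plain aluminium band 26 mm wide (along its y), 5 mm thick, bent in its x-z plane to a C of 62 mm outside diameter, gap (31 mm wide along x) downwards. Stands on its two ends on the bin floor, 55.7 mm high, about 60 g. Origin: on the floor midway between the ends; z up through the crown (top of the band). A half turn about z changes nothing.
- cuff_crown (a point): Centre of the underside of the cuff's crown, 50.7 mm above the cuff's origin (the band's top face is 5 mm higher); axes as the cuff. When the cuff hangs, this point rests on top of the bar.
- bin: Fixed open-topped dark steel bin, 180 (x) by 250 (y) by 45 mm high, walls and floor 4 mm. Origin: centre of its underside, on the table. It holds the cuff, the tin and the house, side by side along its y in any order, about 75 mm apart; the cuff is the tallest and stands a little above the rim.
- stand: Fixed bracelet stand: dark wood base 100 (x) by 310 (y) by 12 mm, two posts 12 mm thick at y = +145 and -145 mm, and a round horizontal steel bar between them along y. Origin: centre of the underside of the base, on the table.
- bar_mid (a point): Middle of the axis of the stand's bar: 12 mm diameter, axis 160 mm above the table, running along this point's y, free from y = -139 to +139 mm.
- hung: Another cuff, the same as the first, already hanging loose astride the bar, somewhere within 80 mm of its middle. Its frame is like the first cuff's: crown's underside 50.7 mm above its origin, resting on the bar.
- tin: Low round aluminium tin with a lid, 48 mm diameter, 28 mm high, loose in the bin. Origin: centre of its underside.
- house: Little cast steel house with a pitched roof, 30 by 30 mm, about 37 mm high, loose in the bin. Origin: centre of its underside.
There are look-alikes about, which are no part of the job. What is shaped like the cuff but blue or pink is not meant.

How it is judged:
By the outcome, as a careful person would: the job done as asked, in the order asked, and still so for the second after the job is handed in, with the robot touching nothing.
It also fails if it takes over 35 s, if anything falls off the work surface, if the arm or the gripper's body presses on something with over 40 N, if the wrist force passes 120 N, or if a joint passes its speed limit or range.

## Working session

There is one attempt and no reset: what is moved stays moved. The work goes in short steps, Python scripts to look and compute and a tool call to move; the robot and the scene stay as the last step left them, time stands still between calls to the robot, and variables do not carry over. Pictures are saved under pics/ and viewed, at most 10 in all, crops included, and the job is handed in when it is done.

Besides the shell and the picture viewer there is one more tool, called after ">>>" by a JSON object that holds its "op" and its "data", one argument or row to a line. play_rows: Moves the arm, as the interface text tells. Its arguments: {"type":"object","properties":{"plan":{"type":"array","items":{"type":"array"}}},"required":["plan"]}

```bash
ls; mkdir -p pics
cat > h.py <<'E'
from bench import *
import numpy as np, cv2
def cloud(c):
    K=np.array(c["intrinsics"]);R=cv2.Rodrigues(np.array(c["rvec"],float))[0];t=np.array(c["tvec"],float).ravel()
    z=c["range_z"].astype(float);v,u=np.mgrid[:480,:640]
    P=np.stack([(u-K[0,2])/K[0,0]*z,(v-K[1,2])/K[1,1]*z,z],-1)
    W=(P-t)@R; W[z==0]=np.nan
    return W
E
python3 - <<'E'
from h import *
o=get_obs();print({k:np.round(v,3) for k,v in o.items()})
for n in("scene","top"):
    c=camera(n);cv2.imwrite(f"pics/{n}0.png",c["image"][:,:,::-1]);W=cloud(c);np.save(f"{n}0.npy",W)
    for l in("cuff","hung","bin","stand","tin","house"):
        for d in masks_of(c,l)[:4]:
            p=W[d["mask"]];p=p[~np.isnan(p[:,0])]
            print(n,l,round(d["conf"],2),np.round(d["rect"]),np.round(np.median(p,0),3) if len(p) else 0,np.round(np.percentile(p,98,axis=0),3) if len(p) else 0)
E
```

```text
pics
{'time_s': np.float64(0.0), 'q': array([-1.534,  0.182,  1.608, -0.   ,  1.354, -0.206]), 'dq': array([-0.001,  0.002,  0.   ,  0.001,  0.   , -0.001]), 'joint_efforts': array([-1.0000e-03, -4.4488e+01, -3.5134e+01, -0.0000e+00,  9.0000e-03,
        0.0000e+00]), 'eef_pos': array([ 0.138, -0.558,  0.23 ]), 'eef_rot': array([-0.001,  0.993,  0.121,  0.   ]), 'wrist_force': array([ 0.588,  0.033, -0.053]), 'torque': array([ 0.017, -0.001,  0.002]), 'grasp_force': np.float64(0.0), 'opening': np.float64(1.001)}
scene cuff 0.91 [284. 456.  39.  48.] [0.689 0.227 0.05 ] [0.714 0.246 0.056]
scene cuff 0.9 [391. 383.  47.  40.] [0.514 0.204 0.049] [0.544 0.227 0.059]
scene cuff 0.55 [476. 338.  32.  40.] [0.369 0.21  0.047] [0.384 0.226 0.056]
scene hung 0.76 [255. 194.  37.  36.] [ 0.56  -0.145  0.16 ] [ 0.589 -0.134  0.171]
scene bin 0.68 [399. 388. 214. 184.] [0.512 0.22  0.003] [0.609 0.329 0.044]
scene stand 0.77 [257. 205.  89. 167.] [ 0.561 -0.18   0.011] [ 0.608 -0.07   0.165]
scene stand 0.15 [255. 196.  40.  41.] [ 0.563 -0.144  0.159] [ 0.589 -0.134  0.171]
scene tin 0.56 [344. 360.  34.  34.] [0.552 0.137 0.031] [0.57  0.155 0.033]
scene house 0.68 [429. 432.  33.  37.] [0.51  0.282 0.03 ] [0.521 0.295 0.039]
top cuff 0.85 [209. 186.  30.  28.] [0.675 0.219 0.051] [0.704 0.242 0.058]
top cuff 0.84 [215. 360.  31.  35.] [0.352 0.202 0.051] [0.38  0.225 0.058]
top cuff 0.71 [217. 269.  35.  34.] [0.512 0.203 0.054] [0.539 0.225 0.062]
top cuff 0.65 [318. 241.  25.  32.] [0.568 0.01  0.052] [0.597 0.03  0.057]
top hung 0.72 [409. 236.  23.  35.] [ 0.553 -0.147  0.167] [ 0.586 -0.134  0.173]
top bin 0.74 [213. 268. 136.  99.] [0.516 0.215 0.005] [0.605 0.328 0.046]
top stand 0.96 [450. 252. 192.  69.] [ 0.54  -0.234  0.013] [ 0.602 -0.075  0.167]
top tin 0.86 [253. 254.  26.  26.] [0.546 0.132 0.032] [0.569 0.155 0.036]
top house 0.57 [178. 274.  28.  21.] [0.502 0.276 0.033] [0.519 0.294 0.042]
```

View pics/top0.png

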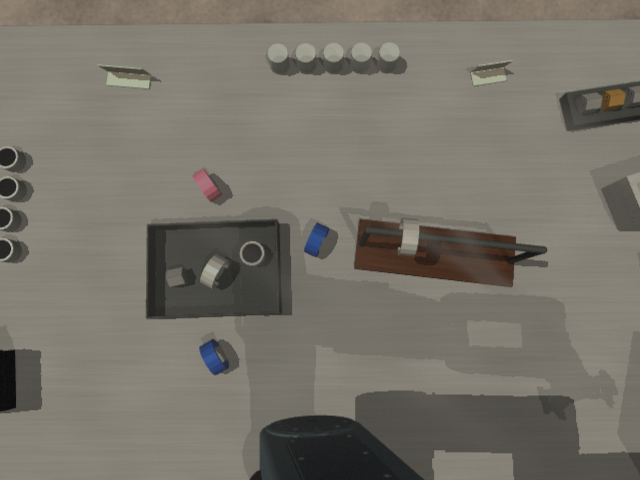

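View pics/scene0.png

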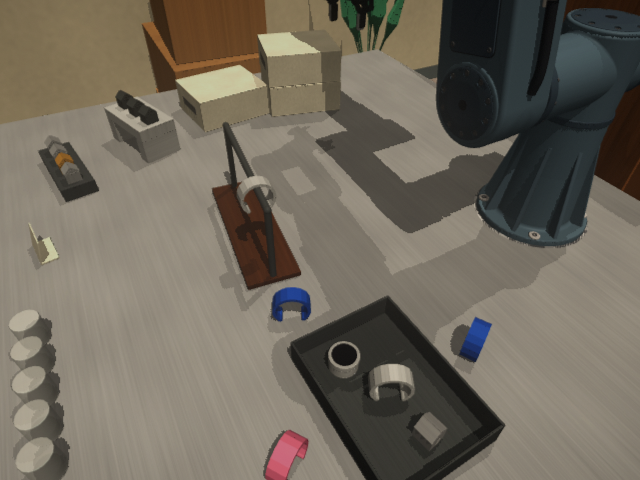

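Run:
```python
from h import *
a=cv2.imread("pics/top0.png")[225:315,150:280];cv2.imwrite("pics/crop.png",cv2.resize(a,None,fx=6,fy=6,interpolation=cv2.INTER_CUBIC))
for n in("scene","top"):
    W=np.load(n+"0.npy");ok=~np.isnan(W[...,0])
    def sel(lo,hi): 
        p=W[ok]; return p[((p>lo)&(p<hi)).all(1)]
    def fit(p,name):
        m=p.mean(0); r=cv2.minAreaRect((p[:,:2]*1000).astype(np.float32)); print(n,name,len(p),np.round(m,4),"rect",np.round(r[0],1),np.round(r[1],1),round(r[2],1),"zmax",round(np.percentile(p[:,2],95),4))
    fit(sel([.46,.165,.04],[.565,.245,.075]),"cuff")
    fit(sel([.46,.165,.050],[.565,.245,.075]),"cufftop")
    fit(sel([.5,-.19,.14],[.62,-.1,.19]),"hung")
    fit(sel([.5,-.19,.169],[.62,-.1,.19]),"hungtop")
    b=sel([.48,-.45,.155],[.62,-.02,.168])
    for lo,hi in((-.45,-.38),(-.36,-.28),(-.28,-.2),(-.2,-.12),(-.12,-.07)):
        q=b[(b[:,1]>lo)&(b[:,1]<hi)]
        if len(q): print(n,"bar",lo,len(q),np.round(np.median(q,0),4),np.round(q[:,2].max(),4))
    s=sel([.4,-.5,.006],[.7,-.02,.018]);fit(s,"base")
    for lo in (-.5,-.3,-.13): 
        p=sel([.4,lo,.1],[.7,lo+.1,.2])
        if len(p): print(lo,p.min(0).round(3),p.max(0).round(3))
```

```text
scene cuff 773 [0.516  0.2033 0.0534] rect [513.3 203.1] [28.3 56.9] 59.5 zmax 0.0592
scene cufftop 577 [0.5148 0.2037 0.056 ] rect [514.  203.2] [27.4 45.4] 60.4 zmax 0.0593
scene hung 624 [ 0.5627 -0.1444  0.162 ] rect [ 558.6 -144.7] [60.5 75.5] 28.7 zmax 0.1699
scene hungtop 84 [ 0.5588 -0.1485  0.1699] rect [ 557.8 -148. ] [28.  19.5] 85.1 zmax 0.1709
scene bar -0.36 137 [ 0.5383 -0.3192  0.1639] 0.166
scene bar -0.28 167 [ 0.5485 -0.2383  0.1636] 0.1667
scene bar -0.2 373 [ 0.5609 -0.1464  0.1638] 0.168
scene bar -0.12 166 [ 0.5666 -0.0929  0.1633] 0.1668
scene base 4248 [ 0.5595 -0.1942  0.0107] rect [ 549.2 -224.8] [313.4  99.9] 83.0 zmax 0.0125
-0.3 [ 0.535 -0.3    0.158] [ 0.557 -0.2    0.167]
-0.13 [ 0.556 -0.13   0.101] [ 0.573 -0.073  0.167]
top cuff 448 [0.5123 0.2033 0.0547] rect [512.7 203.7] [27.2 59.5] 62.3 zmax 0.0614
top cufftop 359 [0.5118 0.2035 0.0569] rect [512. 204.] [27.2 49.4] 62.3 zmax 0.0618
top hung 877 [ 0.5547 -0.1466  0.1646] rect [ 557.  -144.5] [74.8 65.1] 41.8 zmax 0.1718
top hungtop 208 [ 0.557  -0.1481  0.171 ] rect [ 557.8 -148.8] [25.9 31.9] 84.9 zmax 0.1728
top bar -0.36 351 [ 0.535  -0.3202  0.165 ] 0.168
top bar -0.28 348 [ 0.5454 -0.2406  0.165 ] 0.1679
top bar -0.2 489 [ 0.5528 -0.1533  0.1647] 0.168
top bar -0.12 202 [ 0.5631 -0.0968  0.1647] 0.1679
top base 6332 [ 0.5403 -0.2264  0.0121] rect [ 551.5 -251.8] [193.9 499.1] 11.4 zmax 0.0149
-0.3 [ 0.532 -0.3    0.158] [ 0.557 -0.2    0.17 ]
-0.13 [ 0.554 -0.13   0.1  ] [ 0.572 -0.074  0.17 ]
```

View pics/crop.png

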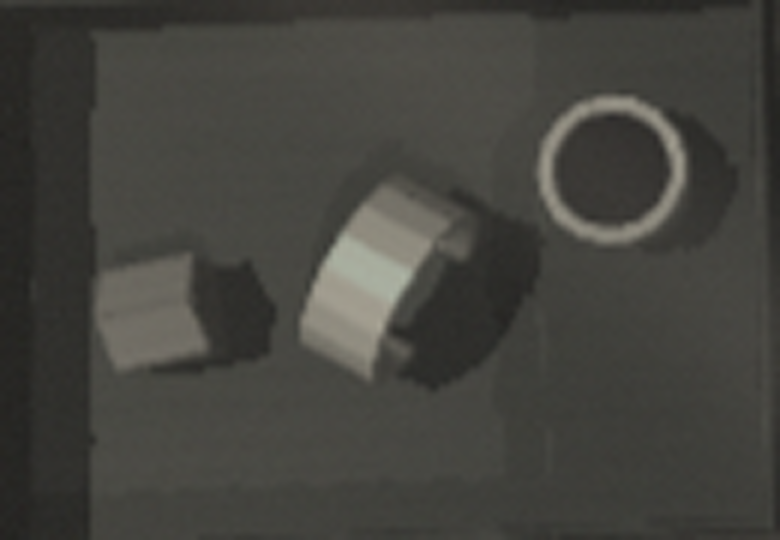

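```bash
cat >> h.py <<'E'
from scipy.spatial.transform import Rotation as Ro
def go(pos,yaw,o=None):
    """normalised shift and turn from present pose to TCP pos with tool x at world yaw (deg)"""
    o=o or get_obs();w,x,y,z=o["eef_rot"];R=Ro.from_quat([x,y,z,w]).as_matrix()
    cur=np.degrees(np.arctan2(R[1,0],R[0,0]));d=(yaw-cur+90)%180-90
    print("cur",np.round(o["eef_pos"],4),round(cur,2),"z",R[:,2].round(4),"t",round(o["time_s"],2))
    print("shift",np.round(R.T@(np.array(pos)-o["eef_pos"])/.4,4),"turn",round(-d/180,4),"deg",round(d,1))
E
python3 -c "
from h import *
go([.513,.2035,.22],61); go([.37,-.15,.23],61); go([.34,-.2,.23],40)"
```

```text
cur [ 0.1383 -0.5581  0.2313] 13.91 z [ 0.  0. -1.] t 0.7
shift [ 1.3671 -1.623   0.0283] turn -0.2616 deg 47.1
cur [ 0.1383 -0.5581  0.2313] 13.91 z [ 0.  0. -1.] t 0.7
shift [ 0.8077 -0.8511  0.0033] turn -0.2616 deg 47.1
cur [ 0.1383 -0.5581  0.2313] 13.91 z [ 0.  0. -1.] t 0.7
shift [ 0.7048 -0.7478  0.0033] turn -0.1449 deg 26.1
```

The top picture shows the cuff-shaped things at (215,270) bare metal in the bin, (317,240) blue, (213,357) blue, (206,185) pink, and (409,236) already hung. Only (215,270) is plain aluminium in the bin, so that is the one to take. The crop confirms it stands gap-down between the house on its left and the tin on its right, with its long axis running up and to the right.

>>> {"op": "play_rows", "data": {
  "plan": [
    [85, [0.81, -0.85, 0.0], -0.26],
    [85, [0.81, -0.85, 0.0], -0.26],
    [85, [0.81, -0.85, 0.0], -0.26],
    [85, [0.81, -0.85, 0.0], -0.26],
    [85, [0.81, -0.85, 0.0], -0.26],
    [85, [0.81, -0.85, 0.0], -0.26],
    [85, [0.81, -0.85, 0.0], -0.26],
    [85, [0.81, -0.85, 0.0], -0.26],
    [85, [0.81, -0.85, 0.0], -0.26],
    [85, [0.81, -0.85, 0.0], -0.26]
  ]
}}

```text
time_s: 1.7
eef_pos: [0.3722, -0.1468, 0.2316]
eef_rot: [0.0, 0.862, 0.507, 0.001]
wrist_force: [0.5, -1.2, 0.1]
opening: 0.998
grasp_force: 0.0
```

```bash
python3 -c "
from h import *
go([.513,.2035,.16],61)"
```

```text
cur [ 0.3722 -0.1468  0.2316] 60.91 z [ 1.2e-03  4.0e-04 -1.0e+00] t 1.7
shift [ 0.9363 -0.1183  0.1798] turn -0.0005 deg 0.1
```

>>> {"op": "play_rows", "data": {
  "plan": [
    [76, [0.936, -0.118, 0.18], 0.0],
    [76, [0.936, -0.118, 0.18], 0.0],
    [76, [0.936, -0.118, 0.18], 0.0],
    [76, [0.936, -0.118, 0.18], 0.0],
    [76, [0.936, -0.118, 0.18], 0.0],
    [76, [0.936, -0.118, 0.18], 0.0],
    [76, [0.936, -0.118, 0.18], 0.0],
    [76, [0.936, -0.118, 0.18], 0.0],
    [76, [0.936, -0.118, 0.18], 0.0],
    [76, [0.936, -0.118, 0.18], 0.0]
  ]
}}

```text
time_s: 2.7
eef_pos: [0.5126, 0.1999, 0.1588]
eef_rot: [-0.0, 0.862, 0.506, -0.001]
wrist_force: [-0.3, 0.3, -0.3]
opening: 0.89
grasp_force: 0.0
```

Run:
```python
from h import *
print(get_obs()["opening"])
go([.513,.2035,.05],61);go([.513,.2035,.008],61)
```

```text
0.8902134293962467
cur [0.5126 0.1999 0.1588] 60.82 z [-1.1e-03 -5.0e-04 -1.0e+00] t 2.7
shift [ 0.0087 -0.0034  0.272 ] turn -0.001 deg 0.2
cur [0.5126 0.1999 0.1588] 60.82 z [-1.1e-03 -5.0e-04 -1.0e+00] t 2.7
shift [ 0.0088 -0.0034  0.377 ] turn -0.001 deg 0.2
```

>>> {"op": "play_rows", "data": {
  "plan": [
    [76, [0, 0, 0.08], 0],
    [76, [0, 0, 0.16], 0],
    [76, [0, 0, 0.22], 0],
    [76, [0, 0, 0.26], 0],
    [76, [0, 0, 0.29], 0],
    [76, [0, 0, 0.32], 0],
    [76, [0, 0, 0.35], 0],
    [76, [0, 0, 0.37], 0],
    [76, [0, 0, 0.38], 0],
    [76, [0, 0, 0.38], 0]
  ]
}}

```text
time_s: 3.7
eef_pos: [0.5127, 0.1994, 0.0069]
eef_rot: [-0.0, 0.863, 0.505, -0.0]
wrist_force: [-0.3, 0.4, -0.1]
opening: 0.892
grasp_force: 0.0
```

Run:
```python
from h import *
go([.513,.2035,.008],61)
c=camera("scene");a=c["image"][330:480,300:500,::-1];cv2.imwrite("pics/s1.png",cv2.resize(a,None,fx=4,fy=4,interpolation=cv2.INTER_CUBIC))
```

```text
cur [0.5127 0.1994 0.0069] 60.71 z [-8.e-04 -1.e-04 -1.e+00] t 3.7
shift [ 0.0093 -0.0045 -0.0029] turn -0.0016 deg 0.3
```

View pics/s1.png

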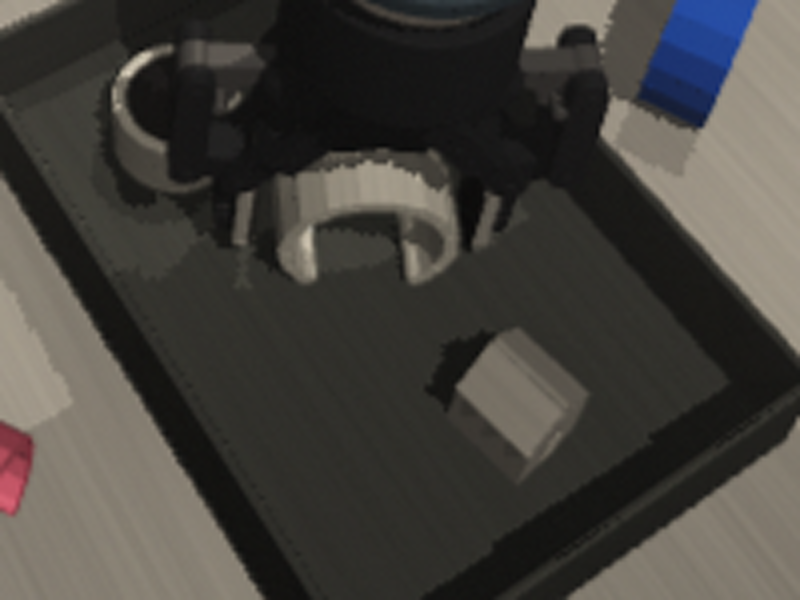

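The cuff (crop, about 370,220) stands between the two open fingers (240,215 and 490,215). The fingers sit about 4 mm too far back along the tool's x. I'll correct that and close.

>>> {"op": "play_rows", "data": {
  "plan": [
    [76, [0.009, -0.0045, 0], 0],
    [76, [0.009, -0.0045, 0], 0],
    [70, [0.009, -0.0045, 0], 0],
    [50, [0.009, -0.0045, 0], 0],
    [50, [0.009, -0.0045, 0], 0],
    [50, [0.009, -0.0045, 0], 0],
    [50, [0.009, -0.0045, 0], 0],
    [50, [0.009, -0.0045, 0], 0]
  ]
}}

```text
time_s: 4.55
eef_pos: [0.5138, 0.2037, 0.0082]
eef_rot: [0.0, 0.863, 0.505, 0.001]
wrist_force: [-1.5, -0.4, 5.0]
opening: 0.712
grasp_force: 64.6
```

Run:
```python
from h import *
go([.513,.2035,.25],61); o=get_obs();print(o["opening"],o["grasp_force"],o["wrist_force"])
```

```text
cur [0.5138 0.2037 0.0082] 60.71 z [ 1.3e-03  4.0e-04 -1.0e+00] t 4.55
shift [-0.0008 -0.001  -0.6044] turn -0.0016 deg 0.3
0.7122010303221925 64.56351947039366 [-1.46688305 -0.44024802  5.00451361]
```

>>> {"op": "play_rows", "data": {
  "plan": [
    [50, [0, 0, -0.02], 0],
    [50, [0, 0, -0.06], 0],
    [50, [0, 0, -0.12], 0],
    [50, [0, 0, -0.2], 0],
    [50, [0, 0, -0.29], 0],
    [50, [0, 0, -0.38], 0],
    [50, [0, 0, -0.47], 0],
    [50, [0, 0, -0.56], 0],
    [50, [0, 0, -0.6], 0],
    [50, [0, 0, -0.6], 0]
  ]
}}

```text
time_s: 5.55
eef_pos: [0.5148, 0.2037, 0.251]
eef_rot: [0.001, 0.863, 0.505, 0.003]
wrist_force: [-0.1, -0.2, 0.0]
opening: 0.713
grasp_force: 65.2
```

Run:
```python
from h import *
o=get_obs();print(o["opening"],o["grasp_force"])
go([.543,-.03,.25],72);go([.543,-.265,.25],83)
c=camera("scene");a=c["image"][180:420,250:550,::-1];cv2.imwrite("pics/s2.png",cv2.resize(a,None,fx=2.5,fy=2.5,interpolation=cv2.INTER_CUBIC))
```

```text
0.7132952664008614 65.23778610862792
cur [0.5148 0.2037 0.251 ] 60.72 z [ 0.0063  0.001  -1.    ] t 5.55
shift [-0.4751  0.3473  0.0024] turn -0.0627 deg 11.3
cur [0.5148 0.2037 0.251 ] 60.72 z [ 0.0063  0.001  -1.    ] t 5.55
shift [-0.9875  0.6347  0.0018] turn -0.1238 deg 22.3
```

View pics/s2.png

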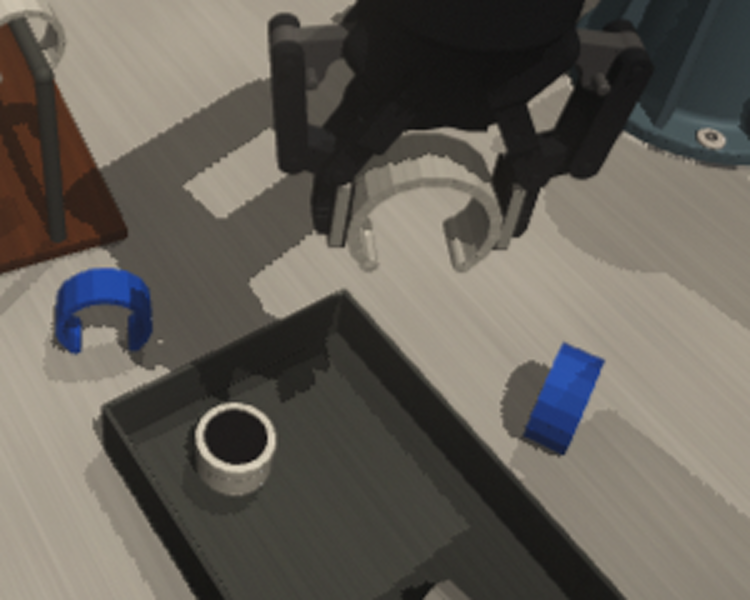

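The cuff is held upright between the pads (about 425,215), gap down. I'll carry it over to the stand.

>>> {"op": "play_rows", "data": {
  "plan": [
    [50, [-0.1, 0.065, 0], -0.012],
    [50, [-0.2, 0.13, 0], -0.025],
    [50, [-0.31, 0.2, 0], -0.04],
    [50, [-0.42, 0.27, 0], -0.055],
    [50, [-0.53, 0.34, 0], -0.07],
    [50, [-0.64, 0.41, 0], -0.085],
    [50, [-0.75, 0.485, 0], -0.1],
    [50, [-0.85, 0.55, 0], -0.11],
    [50, [-0.94, 0.605, 0], -0.12],
    [50, [-0.99, 0.635, 0], -0.124]
  ]
}}

```text
time_s: 6.6
eef_pos: [0.5395, -0.2697, 0.2446]
eef_rot: [-0.001, 0.749, 0.662, -0.001]
wrist_force: [0.5, 0.8, -0.6]
opening: 0.717
grasp_force: 65.2
```

>>> {"op": "play_rows", "data": {
  "plan": [
    [50, [0, 0, 0], 0],
    [50, [0, 0, 0], 0],
    [50, [0, 0, 0], 0]
  ]
}}

```text
time_s: 6.9
eef_pos: [0.5406, -0.2648, 0.246]
eef_rot: [-0.001, 0.749, 0.663, -0.0]
wrist_force: [-0.8, 0.2, -0.0]
opening: 0.714
grasp_force: 65.2
```

Run:
```python
from h import *
o=get_obs();print(o["opening"],o["grasp_force"])
go([.543,-.265,.18],83)
for n in("top","scene"):
    c=camera(n);W=cloud(c);p=W[~np.isnan(W[...,0])]
    def sel(lo,hi): return p[((p>lo)&(p<hi)).all(1)]
    b=sel([.48,-.37,.158],[.62,-.06,.168]); 
    for lo in np.arange(-.37,-.08,.04):
        q=b[(b[:,1]>lo)&(b[:,1]<lo+.04)]
        if len(q)>5: print(n,"bar",np.round(q.mean(0),4),len(q))
    q=sel([.46,-.32,.225],[.62,-.2,.298])
    if n=="scene":
        for z in np.arange(.225,.305,.01):
            r=q[abs(q[:,2]-z)<.005]
            if len(r): print(z.round(3),r.min(0).round(3),r.max(0).round(3),len(r))
        a=c["image"][60:300,120:420,::-1];cv2.imwrite("pics/s3.png",cv2.resize(a,None,fx=2.5,fy=2.5,interpolation=cv2.INTER_CUBIC))
```

```text
0.7140884447223765 65.2117008715868
cur [ 0.5406 -0.2648  0.246 ] 83.07 z [-0.0017  0.0018 -1.    ] t 6.9
shift [-1.00e-04  6.50e-03  1.65e-01] turn 0.0004 deg -0.1
top bar [ 0.5282 -0.3646  0.1649] 39
top bar [ 0.5431 -0.2612  0.1648] 96
top bar [ 0.5466 -0.2301  0.1646] 171
top bar [ 0.5516 -0.1899  0.1648] 178
top bar [ 0.5543 -0.1485  0.1642] 275
top bar [ 0.5617 -0.1103  0.1647] 171
top bar [ 0.5651 -0.0824  0.1643] 69
scene bar [ 0.534  -0.3504  0.1634] 63
scene bar [ 0.5396 -0.3097  0.1633] 69
scene bar [ 0.5442 -0.2697  0.1634] 76
scene bar [ 0.5494 -0.2298  0.1634] 82
scene bar [ 0.5541 -0.1912  0.1634] 89
scene bar [ 0.5622 -0.1455  0.1637] 242
scene bar [ 0.5646 -0.1095  0.1634] 119
scene bar [ 0.5678 -0.0808  0.1626] 64
0.245 [ 0.517 -0.279  0.242] [ 0.566 -0.249  0.25 ] 78
0.255 [ 0.499 -0.279  0.25 ] [ 0.583 -0.247  0.26 ] 128
0.265 [ 0.498 -0.277  0.26 ] [ 0.585 -0.248  0.27 ] 146
0.275 [ 0.497 -0.28   0.27 ] [ 0.585 -0.248  0.28 ] 161
0.285 [ 0.496 -0.282  0.28 ] [ 0.585 -0.248  0.29 ] 232
0.295 [ 0.482 -0.28   0.29 ] [ 0.599 -0.246  0.298] 319
```

View pics/s3.png

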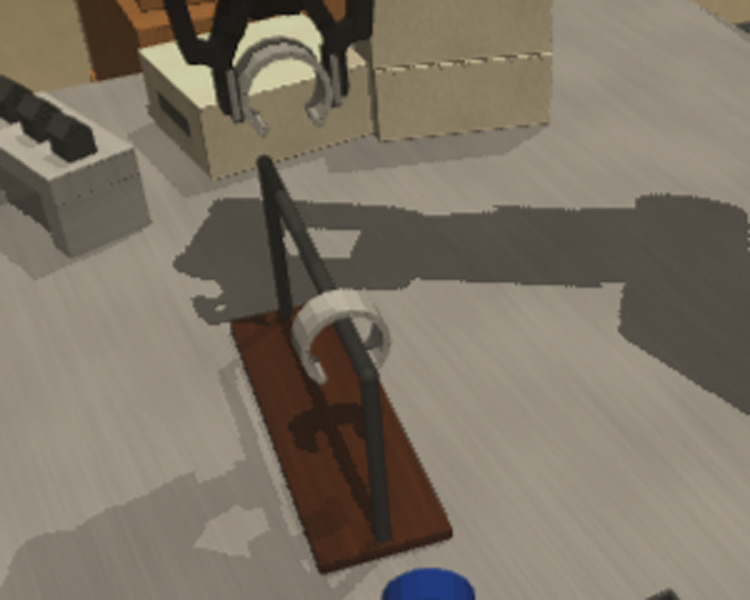

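The cuff is level (about 285,85) above the far half of the bar, and the hung cuff is well away at (340,335). I'll lower it, quickly at first and then in small steps.

>>> {"op": "play_rows", "data": {
  "plan": [
    [50, [0, 0.0065, 0.02], 0],
    [50, [0, 0.0065, 0.06], 0],
    [50, [0, 0.0065, 0.1], 0],
    [50, [0, 0.0065, 0.14], 0],
    [50, [0, 0.0065, 0.18], 0],
    [50, [0, 0.0065, 0.22], 0],
    [50, [0, 0.0065, 0.25], 0],
    [50, [0, 0.0065, 0.27], 0],
    [50, [0, 0.0065, 0.28], 0],
    [50, [0, 0.0065, 0.28], 0]
  ]
}}

```text
time_s: 8.0
eef_pos: [0.5435, -0.2665, 0.1349]
eef_rot: [-0.0, 0.749, 0.663, -0.0]
wrist_force: [-0.1, 0.0, -1.0]
opening: 0.707
grasp_force: 65.2
```

Run:
```python
from h import *
o=get_obs();print(o["opening"],o["grasp_force"],o["wrist_force"])
go([.543,-.265,.1195],83)
```

```text
0.706589661770754 65.22547552362084 [-0.12995662  0.02575599 -0.95815213]
cur [ 0.5435 -0.2665  0.1349] 83.03 z [-4.e-04  3.e-04 -1.e+00] t 8.0
shift [ 0.0036 -0.0016  0.0385] turn 0.0001 deg -0.0
```

>>> {"op": "play_rows", "data": {
  "plan": [
    [50, [0, 0, 0.008], 0],
    [50, [0, 0, 0.016], 0],
    [50, [0, 0, 0.022], 0],
    [50, [0, 0, 0.027], 0],
    [50, [0, 0, 0.031], 0],
    [50, [0, 0, 0.033], 0],
    [50, [0, 0, 0.034], 0],
    [50, [0, 0, 0.034], 0]
  ]
}}

```text
time_s: 8.8
eef_pos: [0.5436, -0.2665, 0.1217]
eef_rot: [-0.0, 0.749, 0.663, 0.0]
wrist_force: [-0.4, -0.2, -0.2]
opening: 0.711
grasp_force: 65.2
```

>>> {"op": "play_rows", "data": {
  "plan": [
    [50, [0, 0, 0.0025], 0],
    [50, [0, 0, 0.0025], 0],
    [50, [0, 0, 0.0025], 0]
  ]
}}

```text
time_s: 9.1
eef_pos: [0.5435, -0.2665, 0.1207]
eef_rot: [-0.0, 0.749, 0.663, -0.0]
wrist_force: [-0.5, 0.5, -0.6]
opening: 0.712
grasp_force: 65.2
```

>>> {"op": "play_rows", "data": {
  "plan": [
    [50, [0, 0, 0.0025], 0],
    [50, [0, 0, 0.0025], 0],
    [50, [0, 0, 0.0025], 0]
  ]
}}

```text
time_s: 9.4
eef_pos: [0.5436, -0.2665, 0.1197]
eef_rot: [-0.0, 0.749, 0.663, 0.0]
wrist_force: [-0.4, -0.9, 0.7]
opening: 0.714
grasp_force: 65.2
```

>>> {"op": "play_rows", "data": {
  "plan": [
    [50, [0, 0, 0.0025], 0],
    [50, [0, 0, 0.0025], 0],
    [50, [0, 0, 0.0025], 0]
  ]
}}

```text
time_s: 9.7
eef_pos: [0.5436, -0.2666, 0.1195]
eef_rot: [0.0, 0.749, 0.663, -0.0]
wrist_force: [-1.9, 1.5, 5.4]
opening: 0.711
grasp_force: 65.8
```

The upward force rose to 5.4 N at the predicted height of 0.1195, so the cuff is down on the bar. I'll open gently.

>>> {"op": "play_rows", "data": {
  "plan": [
    [63, [0, 0, 0], 0],
    [65, [0, 0, 0], 0],
    [68, [0, 0, 0], 0],
    [72, [0, 0, 0], 0],
    [78, [0, 0, 0], 0],
    [84, [0, 0, 0], 0],
    [84, [0, 0, 0], 0],
    [84, [0, 0, 0], 0]
  ]
}}

```text
time_s: 10.5
eef_pos: [0.5436, -0.2665, 0.1187]
eef_rot: [-0.0, 0.749, 0.663, -0.0]
wrist_force: [0.2, 0.5, 0.9]
opening: 0.981
grasp_force: 0.0
```

Run:
```python
from h import *
o=get_obs();print(o["opening"],o["grasp_force"],o["wrist_force"],o["time_s"])
c=camera("scene");a=c["image"][60:300,120:420,::-1];cv2.imwrite("pics/s4.png",cv2.resize(a,None,fx=2.5,fy=2.5,interpolation=cv2.INTER_CUBIC))
```

```text
0.9812657465422676 0.0 [0.18787192 0.46646906 0.8751739 ] 10.5
```

View pics/s4.png

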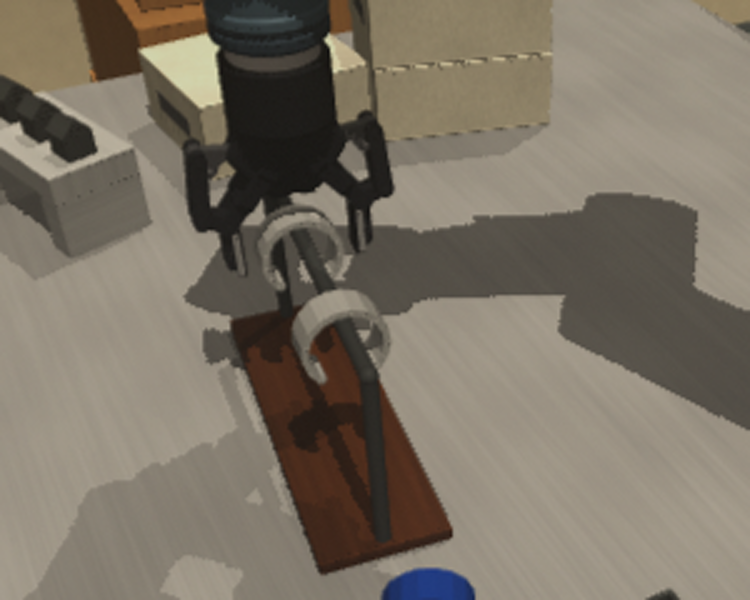

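The cuff hangs on the bar at (300,245), with open fingers clear on both sides at (235,250) and (360,225). The hung cuff has not moved. I'll raise the gripper straight up.

>>> {"op": "play_rows", "data": {
  "plan": [
    [84, [0, 0, -0.02], 0],
    [84, [0, 0, -0.05], 0],
    [84, [0, 0, -0.1], 0],
    [84, [0, 0, -0.16], 0],
    [84, [0, 0, -0.24], 0],
    [84, [0, 0, -0.32], 0],
    [84, [0, 0, -0.4], 0],
    [84, [0, 0, -0.45], 0],
    [84, [0, 0, -0.45], 0],
    [84, [0, 0, -0.45], 0]
  ]
}}

```text
time_s: 11.55
eef_pos: [0.5437, -0.2666, 0.2995]
eef_rot: [0.001, 0.749, 0.663, 0.0]
wrist_force: [0.5, 0.2, -0.5]
opening: 0.984
grasp_force: 0.0
```

>>> {"op": "play_rows", "data": {
  "plan": [
    [84, [0, 0, 0], 0],
    [84, [0, 0, 0], 0],
    [84, [0, 0, 0], 0],
    [84, [0, 0, 0], 0],
    [84, [0, 0, 0], 0],
    [84, [0, 0, 0], 0],
    [84, [0, 0, 0], 0],
    [84, [0, 0, 0], 0],
    [84, [0, 0, 0], 0],
    [84, [0, 0, 0], 0]
  ]
}}

```text
time_s: 12.55
eef_pos: [0.5436, -0.2665, 0.2988]
eef_rot: [0.0, 0.749, 0.663, 0.0]
wrist_force: [-0.5, 0.6, -1.3]
opening: 0.983
grasp_force: 0.0
```

Run:
```python
from h import *
c=camera("scene");W=cloud(c);a=c["image"][60:300,120:420,::-1];cv2.imwrite("pics/s5.png",cv2.resize(a,None,fx=2.5,fy=2.5,interpolation=cv2.INTER_CUBIC))
p=W[~np.isnan(W[...,0])]
for nm,y0,y1 in(("new",-.33,-.2),("hung",-.2,-.1)):
    for z in(.13,.14,.15,.1575,.169):
        q=p[(abs(p[:,2]-z)<(.005 if z<.155 else .003))&(p[:,1]>y0)&(p[:,1]<y1)&(p[:,0]>.48)&(p[:,0]<.62)]
        if len(q): print(nm,z,q.min(0).round(3),q.max(0).round(3),len(q))
print(get_obs()["time_s"])
```

```text
new 0.13 [ 0.516 -0.28   0.125] [ 0.575 -0.25   0.135] 58
new 0.14 [ 0.514 -0.282  0.135] [ 0.576 -0.25   0.144] 43
new 0.15 [ 0.514 -0.284  0.145] [ 0.575 -0.249  0.155] 61
new 0.1575 [ 0.517 -0.327  0.155] [ 0.571 -0.207  0.16 ] 73
new 0.169 [ 0.526 -0.282  0.166] [ 0.561 -0.216  0.172] 152
hung 0.13 [ 0.53  -0.159  0.125] [ 0.589 -0.133  0.135] 66
hung 0.14 [ 0.529 -0.161  0.135] [ 0.591 -0.133  0.145] 59
hung 0.15 [ 0.529 -0.168  0.145] [ 0.59  -0.133  0.155] 74
hung 0.1575 [ 0.532 -0.199  0.155] [ 0.586 -0.1    0.16 ] 84
hung 0.169 [ 0.542 -0.195  0.166] [ 0.576 -0.134  0.172] 197
12.6
```

View pics/s5.png

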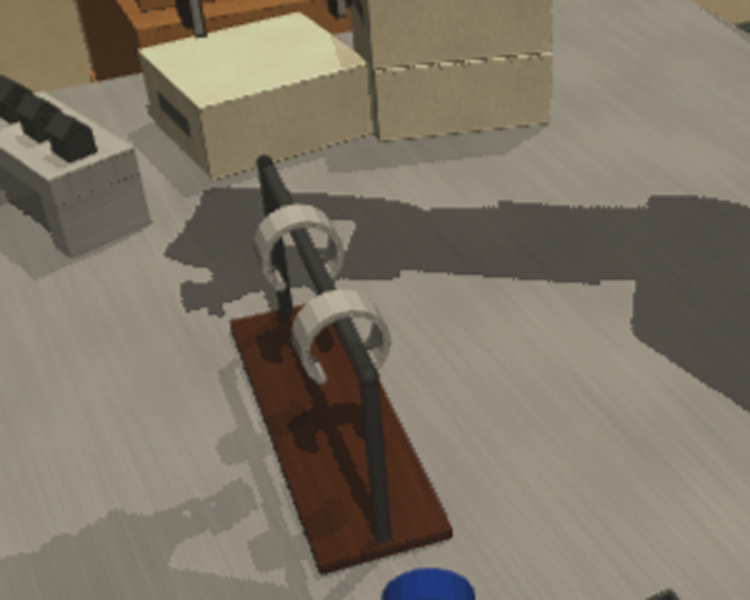

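The cuff hangs square and upright at (300,245), well apart from the other cuff at (340,335) and from the posts, and the gripper is clear.

```bash
python3 -c "
from bench import *
print(hand_in())"
```

```text
the job is handed in; nothing more can be done
None
```

The cuff from the bin now hangs square on the bar, gap down and clear of the posts and the other cuff, and I handed the job in at about 12.6 s; the hand-in returned no verdict.

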